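# Reset a tripped food processor

### The job

The food processor has tripped: first turn its large speed knob fully anticlockwise, to its Off end stop. Then take the reset pin out of its block, press the recessed reset button in the machine's deck fully home with the pin (not with the fingers) and hold it there for a moment, and stand the pin back in its block as it was, leaving the speed knob at Off. Leave the small timer knob and the white crock near the block as they are.

Things in the scene. Friction and masses are not known exactly. Their poses are not given: they have to be found in the camera images.
- machine: Aluminium food processor base, bowl off, fixed: 220 (own x) by 340 mm (own y), deck 100 mm above the counter. Origin on the counter under its middle; own -x is its front, z up. On the deck at own x, y in mm: drive hub (0, 85), 150 wide, its shaft 70 high; large speed knob (-45, -80); small timer knob (60, -30); reset hole (55, -105).
- speed (a joint): Turn of the large speed knob in rad: 0 = Off end stop, growing to 4.5 as it is turned clockwise seen from above. A light friction holds it.
- speed_grip (a point): On the axis of the large black speed knob, 37 mm above the deck, at grip height. A 64 mm disc with an upright bar grip across it, 61 mm long, 14 mm thick, from 14 to 44 mm above the deck. Own x runs along the bar and turns with it; the white pointer mark is on the -x end and points to the machine's front at Off. Under it a steel disc, 88 mm wide, 6 mm high.
- timer (a joint): Turn of the small timer knob (30 mm disc, 28 mm long bar grip, 44 mm above the deck), rad. To be left alone.
- reset_hole (a point): Centre of the mouth of the reset hole, at deck height: a straight vertical round hole 18 mm in diameter with a dark steel rim 38 mm wide and 2 mm high round it.
- reset_face (a point): Centre of the top of the white reset button in the hole, 12 mm below the deck when out; it moves down with the button.
- reset (a joint): How far the reset button is pressed, m: 0 = out, 0.006 = fully home. A spring pushes it back; fully home takes about 5 N.
- pin: Reset pin, loose, upright in its block: a plain round steel shaft 9 mm in diameter and 95 mm long, above it a round flange 36 mm wide and 6 mm thick, above that a black square handle 26 x 26 mm, 64 mm tall; 165 mm in all, 110 g. Origin at the centre of the lower tip, z up along the pin, x and y square to the handle's sides.
- pin_handle (a point): Point on the pin's axis at 137 mm above its tip, a good height to grip the handle.
- block: White block 80 x 80 mm, 110 mm high on a thin 90 mm steel foot, fixed to the counter, with a 20 x 20 mm square hole from its top, 100 mm deep. Origin on the counter under its centre, z up. The pin stands in the hole with its flange resting on the block's top, its tip 15 mm above the counter.
- crock: White ceramic salt crock, an open cup 84 mm wide and 75 mm high, standing loose near the block. Origin under its centre. To be left alone.
Not all that is in view belongs to the job. What is shaped like the pin but blue or yellow is not meant.

How it is judged:
On the way, in this order (a step that is already met when the one before it is completed fails the run):
1. the speed knob is at its Off stop (value of joint speed below 0.07 rad), for 0.2 s.
2. the reset button is pressed home with the pin (value of joint reset above 0.0045 m and contact force between pin and reset above 1 N and value of joint speed below 0.07 rad), for 0.2 s.
At the end, for the whole second after the job is handed in: The speed knob is at Off (within 0.07 rad of its stop), the reset button is out again (within 1.5 mm), and the pin stands at rest in its block: tip within 9 mm of the block's axis, seated within 4 mm, within 0.1 rad of upright (value of joint speed below 0.07 rad and value of joint reset below 0.0015 m and horizontal distance between pin and block below 0.009 m and z of pin in the frame of block below 0.019 m and angle between pin's own z axis and vertical below 0.1 rad and linear speed of pin below 0.02 m/s); the robot touches nothing.
It fails at once if the reset button is pressed while the speed knob is not at Off (value of joint reset above 0.003 m and value of joint speed above 0.12 rad).
It fails at once if the reset button is pressed with the fingers (contact force between the fingers and reset above 0.5 N).
It fails at once if the timer knob is turned (value of joint timer below 0.7 rad or value of joint timer above 1.3 rad).
It fails at once if the crock is knocked or shifted by over 25 mm (distance of crock from where it was at the start of the episode above 0.025 m or angle between crock's own z axis and vertical above 0.35 rad).
It also fails if it takes over 72 s, if anything falls off the work surface, if the arm or the gripper's body presses on something with over 40 N, if the wrist force passes 120 N, or if a joint passes its speed limit or range.

### The arm

A 6-joint arm with a two-finger parallel gripper is mounted at the origin on the work surface. World frame = base frame: x ahead of the robot, y to its left, z up, the work surface at z = 0. Lengths are in m, angles in rad, forces in N, time in s.
With the tool pointing down it reaches from about 0.375 to 0.9 m from the base axis. Payload 3.1 kg.
Tool frame: the origin (TCP) lies at the very end of the fingers, on their centre line; the grasp point (between the pads) lies 19 mm behind it; z points along the fingers, y is the line along which they close (so a half turn about z gives the same grasp; the last joint's range is limited). The gripper opens to 85 mm and grips with 20 to 120 N. Pads are 22 mm wide; open, the fingers measure 114 mm over their backs; the gripper's body (76 mm by 85 mm) begins 54 mm behind the grasp point. The pads swing forward as they close: fully open they stand 13 mm farther back than shut.
Start: joints at [-1.421, 0.527, 1.433, -0, 1.181, -0.178], TCP at [0.201, -0.592, 0.231] pointing down, gripper open.
Joint ranges: [-3.08, 3.08], [-0.75, 2.2], [0.22, 2.44], [-1.43, 4.57], [0, 2.65], [-2.85, 2.85]. Speed limits (rad/s): [2.79, 2.79, 3.14, 3.14, 3.14, 3.14].

### API

Orientations are given as a unit quaternion [x, y, z, w].
In Python, from station import manip, vision gives the robot as it stands.
- The arm moves only by the tool drive_tool, never from a script. Its argument "deltas" is a list that holds one entry, the list of rows, each a list of 4 numbers: the shift along the tool's x, y, z in mm, then the turn about the tool's z in rad. A call has 1 to 5 rows; each row is the pose to reach, as a shift and turn from the pose commanded when the call began, along the tool's axes at that moment; what a row does not reach only later rows make up. A row lasts 1/12 s, in which the tool goes at most 41.7 mm and 7.16 degrees, less where a joint would pass 70% of its speed; a pose out of reach is approached as far as the arm can. A call with a gripper value outside its range is refused whole. "jaw" is the finger opening in mm, from 0 to 85.4, set as the call begins (left out, the last holds). The fingers move at their own pace and stop on an object; "force" is the grip in N (left out, the last holds). Time passes only in rows, so rows that repeat a pose let the fingers close. It gives the time, the measured TCP pose, the force, the opening and the grip force at its end, in the units of the state.
- manip.sense(): the state, without advancing time (a new reading comes with each control period).
- vision.snapshot(name): name is "scene" or "top" or "wrist"; returns the picture (400x640x3 uint8, red, green, blue); there is no depth.
- vision.camera_model(name): a dict with "camera_matrix" (3x3 intrinsics, pixels), "rvec" (rotation vector, rad) and "tvec" (3), from world to camera coordinates, as OpenCV has them. Camera axes: x right, y down, z forward; pixel columns grow to the right and rows downward; lengths in m; the calibration is good to about 2 mm. The wrist camera is an equidistant fisheye: a pixel r from the principal point sees the ray r / f radians off the axis. A picture is of the moment at which its call begins: read the wrist's pose just before it. camera_model takes no time and is no camera call; for the wrist camera it gives the pose at the moment of the call.
- manip.sign_off(): hands the job in; it is judged then, once.
The state is a dict: "t": time; "q": joint angles; "qd": joint speeds; "tau": joint torques, N m; "tcp_pos": TCP position; "tool_rot": TCP orientation; "force": force on the tool from outside, world axes, zero at the start; "ft_torque": the same for the moment, N m; "finger_gap": opening from 0.0 (shut) to 1.0 (fully open); "gripper_force": force on a finger pad.
Only numpy, scipy, OpenCV 4.12 (cv2) and the standard library are available. Lean on these libraries where they do the work, as an engineer would, in place of code of your own. Each camera call takes 0.05 s, during which the arm holds its last target. There are 200 camera calls.

## Working session

There is one attempt and no reset: what is moved stays moved. The work goes in short steps, Python scripts to look and compute and a tool call to move; the robot and the scene stay as the last step left them, time stands still between calls to the robot, and variables do not carry over. Pictures are saved under pics/ and viewed, at most 10 in all, crops included, and the job is handed in when it is done.

Besides the shell and the picture viewer there is one more tool, called as name(argument=value, ...), one argument or row to a line, values as JSON. drive_tool: Moves the arm, as the interface text tells. Its arguments: {"type":"object","properties":{"deltas":{"type":"array"},"jaw":{"type":"number"},"force":{"type":"number"}},"required":["deltas"]}

```bash
ls; mkdir -p pics; python3 - <<'E'
from station import manip, vision
import cv2,numpy as np
s=manip.sense();print(s)
a=vision.snapshot("scene");b=vision.snapshot("top")
np.save("scene0.npy",a);np.save("top0.npy",b)
cv2.imwrite("pics/scene0.png",a[:,:,::-1]);cv2.imwrite("pics/top0.png",b[:,:,::-1])
for n in("scene","top"):print(vision.camera_model(n))
E
```

```text
pics
{'t': 0.0, 'q': array([-1.42150087e+00,  5.28445684e-01,  1.43391448e+00, -1.15598453e-05,
        1.18138324e+00, -1.78488520e-01]), 'qd': array([ 1.46177843e-03,  1.19742305e-03, -6.44167586e-05,  2.06457900e-03,
       -7.77567657e-08,  1.40444959e-03]), 'tau': array([ 6.81335973e-05, -4.42350197e+01, -1.78022683e+01, -1.94400509e-04,
        8.43798858e-03,  1.15136163e-05]), 'tcp_pos': array([ 0.20113929, -0.59099201,  0.23034232]), 'tool_rot': array([ 9.86598814e-01,  1.63161343e-01,  1.03519347e-05, -1.07533883e-03]), 'force': array([ 0.02540067,  0.33453   , -0.21643398]), 'ft_torque': array([ 0.00310114, -0.03076103, -0.01259337]), 'gripper_force': 0.0, 'finger_gap': 0.9952863759634495}
{'camera_matrix': array([[413.89780614,   0.        , 321.86727134],
       [  0.        , 413.89780614, 191.88173821],
       [  0.        ,   0.        ,   1.        ]]), 'rvec': array([ 1.67833874,  1.97984521, -0.75340181]), 'tvec': array([ 0.05991323, -0.3672096 ,  1.30372968])}
{'camera_matrix': array([[450.2592615 ,   0.        , 320.10843034],
       [  0.        , 450.2592615 , 197.50448899],
       [  0.        ,   0.        ,   1.        ]]), 'rvec': array([ 2.11990053, -2.1751618 ,  0.12354258]), 'tvec': array([0.05799739, 0.55069418, 0.98935994])}
```

View pics/scene0.png

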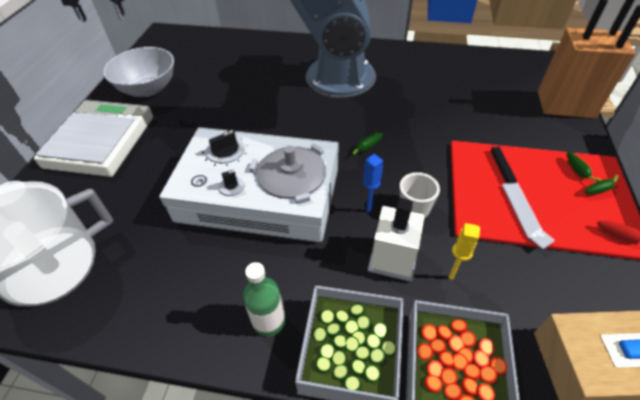

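View pics/top0.png

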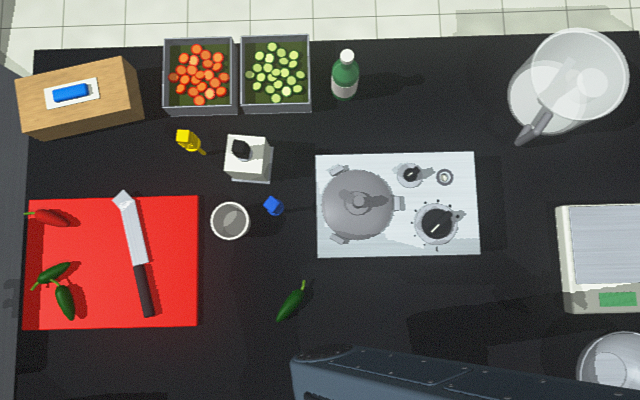

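The top view shows the machine at cols 316–480, rows 152–258, with the large knob near (437,223), the timer at (410,174) and the reset hole at (445,177). There are three pin-like items: black at (241,149), standing in the white block; blue at (273,206); yellow at (188,140). The black one in the block fits the description, and I'll confirm it in a crop. The crock is at (230,221).

```bash
cat > h.py <<'E'
from station import manip, vision
import cv2,numpy as np
from scipy.spatial.transform import Rotation as Ro
def cam(n):
    m=vision.camera_model(n);return m["camera_matrix"],cv2.Rodrigues(m["rvec"])[0],m["tvec"]
def ray(c,uv,fish=False):
    K,R,t=c;d=np.linalg.inv(K)@np.array([uv[0],uv[1],1.])
    if fish:
        th=np.hypot(d[0],d[1]);s=np.sin(th)/max(th,1e-9);d=np.array([d[0]*s,d[1]*s,np.cos(th)])
    return -R.T@t,R.T@d
def plane(c,uv,z,fish=False):
    o,d=ray(c,uv,fish);return o+d*(z-o[2])/d[2]
def proj(c,P):
    K,R,t=c;p=K@(R@np.asarray(P)+t);return p[:2]/p[2]
def save(n,im,box,k):
    x0,y0,x1,y1=box;c=cv2.resize(im[y0:y1,x0:x1,::-1],None,fx=k,fy=k,interpolation=cv2.INTER_CUBIC);cv2.imwrite("pics/"+n,c);return c
E
python3 - <<'E'
from h import *
T=np.load("top0.npy");c=cam("top")
a=save("a.png",T,(380,150,485,260),5);b=save("b.png",T,(160,115,300,235),4)
h=max(a.shape[0],b.shape[0])
a=cv2.copyMakeBorder(a,0,h-a.shape[0],0,0,0);b=cv2.copyMakeBorder(b,0,h-b.shape[0],0,0,0)
o=np.hstack([a,b]);print(o.shape);o=cv2.resize(o,None,fx=.72,fy=.72);print(o.shape);cv2.imwrite("pics/crop1.png",o)
# deck
hsv=cv2.cvtColor(T,cv2.COLOR_RGB2HSV)
m=((T.min(2)>130)).astype(np.uint8);m[:, :300]=0;m[:,500:]=0;m[:140]=0;m[270:]=0
n,l,s,_=cv2.connectedComponentsWithStats(m);i=1+s[1:,4].argmax()
pts=np.argwhere(l==i)[:,::-1].astype(np.float32)
W=np.array([plane(c,p,.1)[:2] for p in pts],np.float32)
print(cv2.minAreaRect(W),cv2.boxPoints(cv2.minAreaRect(W)),cv2.minAreaRect(pts))
m=((T.min(2)>170)).astype(np.uint8);m[:,:220]=0;m[:,275:]=0;m[:130]=0;m[185:]=0
n,l,s,_=cv2.connectedComponentsWithStats(m);i=1+s[1:,4].argmax()
pts=np.argwhere(l==i)[:,::-1].astype(np.float32)
W=np.array([plane(c,p,.11)[:2] for p in pts],np.float32)
print("block",s[i],cv2.minAreaRect(W),cv2.boxPoints(cv2.minAreaRect(W)))
E
```

```text
(550, 1085, 3)
(396, 781, 3)
((0.5268229842185974, -0.11800028383731842), (0.34118399024009705, 0.21986475586891174), 89.8314437866211) [[ 0.41638923 -0.28826812]
 [ 0.636253   -0.28891495]
 [ 0.63725674  0.05226755]
 [ 0.41739297  0.05291438]] ((397.04864501953125, 204.09190368652344), (103.04190826416016, 162.3282012939453), 88.66777801513672)
block [224 134  41  40 859] ((0.6419726014137268, 0.20343095064163208), (0.08085180819034576, 0.08001816272735596), 83.5965805053711) [[0.5977045  0.1677194 ]
 [0.67722344 0.15879512]
 [0.6862407  0.2391425 ]
 [0.60672176 0.24806678]]
```

View pics/crop1.png

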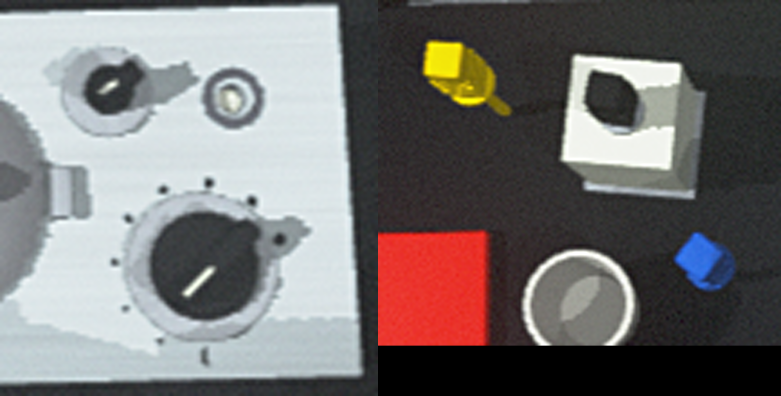

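The crop shows the black square handle standing in the white block at crop (612,100), so that is the pin. Blue and yellow are decoys outside the block. The speed knob's white mark runs from crop (185,297) to (215,268), pointing front-left, about 0.8 rad clockwise of Off.

```bash
cat >> h.py <<'E'
def go(x,y,z,yaw):
    s=manip.sense();R=Ro.from_quat(s["tool_rot"]).as_matrix()
    cy=np.arctan2(R[1,0],R[0,0]);d=R.T@(np.array([x,y,z])-s["tcp_pos"])*1000
    w=(yaw-cy+np.pi/2)%np.pi-np.pi/2
    print("t",round(s["t"],2),"tcp",s["tcp_pos"].round(4),"yaw",round(cy,3),"tilt",R[:,2].round(4),"F",s["force"].round(1),"gap",round(s["finger_gap"]*85.4,1),"\n delta",d.round(1),"turn",round(-w,3),"q",s["q"].round(2))
E
python3 - <<'E'
from h import *
T=np.load("top0.npy");c=cam("top")
x0,y0,x1,y1=428,215,448,240
m=np.zeros(T.shape[:2],np.uint8)
big=cv2.resize(T,None,fx=4,fy=4,interpolation=cv2.INTER_CUBIC)
g=big.min(2)
# mark: bright px inside dark knob
for (cx,cy,r) in((435.5,223.5,10),(409,174,6)):
    P=np.argwhere(g>110)[:,::-1]/4-.375
    P=P[np.hypot(P[:,0]-cx,P[:,1]-cy)<r]
    W=np.array([plane(c,p,.144)[:2] for p in P]);mu=W.mean(0)
    u,s,v=np.linalg.svd(W-mu,full_matrices=False);print("mark",len(P),P.mean(0),mu,v[0],np.arctan2(v[0,1],v[0,0]),(s/len(P)**.5))
for nm,P in(("knob",(.482,-.198,.114)),("knobtop",(.482,-.198,.144)),("hole",(.582,-.223,.1)),("pin top",(.642,.2034,.18)),("blocktop",(.642,.2034,.11))):print(nm,proj(c,P))
# hole rim
S=g.copy();P=np.argwhere((g<140))[:,::-1]/4-.375;P=P[np.hypot(P[:,0]-444.6,P[:,1]-177)<12];print("rim",len(P),P.mean(0),plane(c,P.mean(0),.102))
go(.482,-.198,.23,-.8)
E
```

```text
mark 430 [434.69418605 227.75116279] [ 0.47048896 -0.18633296] [-0.67142908  0.74106882] 2.3069318339550864 [0.00655129 0.00135946]
mark 193 [409.70660622 173.58484456] [ 0.582309 -0.141837] [ 0.34702641 -0.93785536] -1.216397715573016 [0.00350174 0.00187684]
knob [436.59629533 222.96707089]
knobtop [440.17872719 221.88231632]
hole [444.03187183 176.42891736]
pin top [237.70383303 145.5114319 ]
blocktop [244.15253519 153.45246919]
rim 1902 [444.01919033 176.78575184] [ 0.58088837 -0.22239437  0.102     ]
t 0.1 tcp [ 0.2012 -0.5911  0.2304] yaw 0.328 tilt [-3.0e-04  1.9e-03 -1.0e+00] F [ 0.  -0.9 -0. ] gap 85.3 
 delta [ 392.4 -281.7    1.1] turn 1.128 q [-1.42  0.53  1.43 -0.    1.18 -0.18]
```

drive_tool(
  deltas=[
    [[33, -23, 0, 0.12], [66, -46, 0, 0.24], [98, -70, 0, 0.36], [130, -93, 0, 0.48], [163, -116, 0, 0.6]],
  ],
  jaw=85,
  force=40,
)

```text
t: 0.52
tcp_pos: [0.3184, -0.4278, 0.2309]
tool_rot: [0.99, -0.138, -0.0, -0.001]
force: [0.6, -0.1, 0.4]
finger_gap: 0.998
gripper_force: 0.0
```

```bash
python3 -c "
from h import *
go(.482,-.198,.22,-.825)"
```

```text
t 0.52 tcp [ 0.3184 -0.4278  0.2309] yaw -0.278 tilt [-4.0e-04  1.1e-03 -1.0e+00] F [ 0.6 -0.1  0.4] gap 85.3 
 delta [  94.3 -265.8   11.1] turn 0.547 q [-1.14  0.41  1.66  0.    1.08  0.71]
```

drive_tool(
  deltas=[
    [[13, -37, 0, 0.12], [26, -74, 0, 0.24], [39, -111, 0, 0.36], [52, -148, 0, 0.48], [65, -185, 0, 0.547]],
  ],
)

```text
t: 0.93
tcp_pos: [0.4287, -0.2704, 0.2311]
tool_rot: [0.916, -0.4, -0.0, 0.0]
force: [1.4, -0.5, -0.4]
finger_gap: 0.997
gripper_force: 0.0
```

```bash
python3 -c "
from h import *
go(.482,-.198,.22,-.825)"
```

```text
t 0.93 tcp [ 0.4287 -0.2704  0.2311] yaw -0.824 tilt [-4.e-04 -0.e+00 -1.e+00] F [ 1.4 -0.5 -0.4] gap 85.1 
 delta [-16.9 -88.3  11.1] turn 0.001 q [-0.78  0.37  1.72 -0.    1.05  1.61]
```

drive_tool(
  deltas=[
    [[-6, -30, 4, 0], [-12, -60, 8, 0], [-17, -88, 11, 0], [-17, -88, 40, 0], [-17, -88, 70, 0]],
  ],
)

```text
t: 1.35
tcp_pos: [0.483, -0.1982, 0.162]
tool_rot: [0.918, -0.396, 0.003, 0.0]
force: [0.4, 0.1, 0.1]
finger_gap: 0.994
gripper_force: 0.0
```

drive_tool(
  deltas=[
    [[0, 0, 20, 0], [0, 0, 35, 0], [0, 0, 42, 0], [0, 0, 42, 0], [0, 0, 42, 0]],
  ],
)

```text
t: 1.77
tcp_pos: [0.4809, -0.1992, 0.1193]
tool_rot: [0.917, -0.398, -0.0, -0.0]
force: [-0.0, 0.2, 0.5]
finger_gap: 0.994
gripper_force: 0.0
```

drive_tool(
  deltas=[
    [[0, 0, 0, 0], [0, 0, 0, 0], [0, 0, 0, 0], [0, 0, 0, 0], [0, 0, 0, 0]],
  ],
  jaw=5,
  force=40,
)

```text
t: 2.18
tcp_pos: [0.481, -0.1993, 0.1199]
tool_rot: [0.918, -0.398, 0.001, 0.0]
force: [0.4, 0.1, 0.2]
finger_gap: 0.296
gripper_force: 0.0
```

drive_tool(
  deltas=[
    [[0, 0, 0, 0], [0, 0, 0, 0], [0, 0, 0, 0], [0, 0, 0, 0], [0, 0, 0, 0]],
  ],
)

```text
t: 2.6
tcp_pos: [0.481, -0.1992, 0.1198]
tool_rot: [0.918, -0.398, 0.0, 0.0]
force: [-0.2, -0.2, 5.7]
finger_gap: 0.154
gripper_force: 40.6
```

```bash
python3 -c "
from h import *
go(.482,-.198,.118,0)"
```

```text
t 2.6 tcp [ 0.481  -0.1992  0.1198] yaw -0.818 tilt [ 6.e-04 -3.e-04 -1.e+00] F [-0.2 -0.2  5.7] gap 13.1 
 delta [-0.2 -1.5  1.8] turn -0.818 q [-0.61  0.56  1.8   0.    0.79  1.78]
```

drive_tool(
  deltas=[
    [[0, 0, 0, -0.1], [0, 0, 0, -0.2], [0, 0, 0, -0.3], [0, 0, 0, -0.4], [0, 0, 0, -0.5]],
  ],
)

```text
t: 3.02
tcp_pos: [0.4811, -0.199, 0.1198]
tool_rot: [0.988, -0.156, 0.0, -0.0]
force: [0.4, 2.1, 5.4]
finger_gap: 0.154
gripper_force: 40.8
```

drive_tool(
  deltas=[
    [[0, 0, 0, -0.1], [0, 0, 0, -0.2], [0, 0, 0, -0.3], [0, 0, 0, -0.35], [0, 0, 0, -0.37]],
  ],
)

```text
t: 3.43
tcp_pos: [0.4811, -0.1989, 0.1198]
tool_rot: [1.0, 0.024, 0.001, -0.001]
force: [-1.2, 1.1, 6.3]
finger_gap: 0.155
gripper_force: 57.1
```

```bash
python3 -c "
from h import *
go(.482,-.198,.118,0);print(manip.sense()['ft_torque'])"
```

```text
t 3.43 tcp [ 0.4811 -0.1989  0.1198] yaw 0.048 tilt [ 0.0014  0.0013 -1.    ] F [-1.2  1.1  6.3] gap 13.2 
 delta [ 0.9 -0.8  1.8] turn 0.048 q [-0.61  0.56  1.8   0.    0.79  0.91]
[ 0.02900746  0.21277601 -1.40044066]
```

drive_tool(
  deltas=[
    [[0, 0, 0, 0.02], [0, 0, 0, 0.02], [0, 0, 0, 0.02], [0, 0, 0, 0.02], [0, 0, 0, 0.02]],
  ],
  jaw=85,
)

```text
t: 3.85
tcp_pos: [0.4806, -0.199, 0.1191]
tool_rot: [1.0, 0.016, -0.0, -0.0]
force: [0.1, 0.3, -0.8]
finger_gap: 0.86
gripper_force: 0.0
```

drive_tool(
  deltas=[
    [[0, 0, 0, 0], [0, 0, -30, 0], [0, 0, -70, 0], [0, 0, -110, 0], [0, 0, -150, 0]],
  ],
)

```text
t: 4.27
tcp_pos: [0.4803, -0.1988, 0.2706]
tool_rot: [1.0, 0.016, -0.001, -0.0]
force: [0.6, -0.3, -0.4]
finger_gap: 0.991
gripper_force: 0.0
```

```bash
python3 - <<'E'
from h import *
cm=cam("wrist");W=vision.snapshot("wrist");np.save("w1.npy",W);cv2.imwrite("pics/w1.png",W[:,:,::-1])
print(cm[0],-cm[1].T@cm[2],cm[1][2])
go(.642,.2034,.27,0)
E
```

```text
[[309.70691629   0.         321.14834053]
 [  0.         309.70691629 197.79870548]
 [  0.           0.           1.        ]] [ 0.55854734 -0.19770082  0.41231121] [-0.30391712 -0.00922698 -0.95265379]
t 4.32 tcp [ 0.4846 -0.2015  0.279 ] yaw 0.033 tilt [ 0.0127 -0.0089 -0.9999] F [ 1.8 -0.9  4.7] gap 84.9 
 delta [ 170.4 -399.6    7.4] turn 0.033 q [-0.61  0.33  1.63 -0.    1.16  0.93]
```

View pics/w1.png

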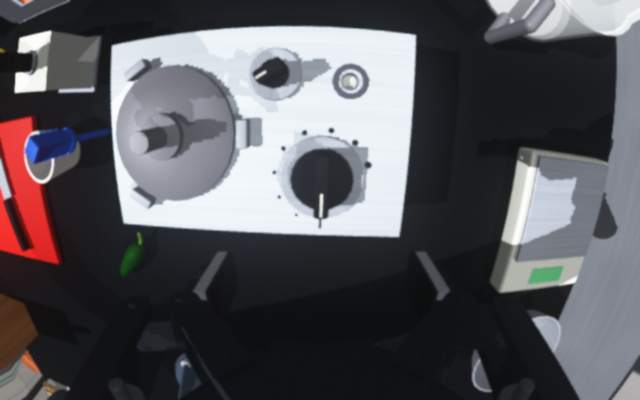

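The picture shows the speed mark at (321,195)–(321,217), pointing straight to the front, so the knob is at Off. Next I'll go over to the block for a close look at the pin.

drive_tool(
  deltas=[
    [[10, -40, 0, 0.02], [20, -80, 0, 0.03], [30, -120, 0, 0.03], [40, -160, 0, 0.03], [50, -200, 0, 0.03]],
  ],
)

```text
t: 4.73
tcp_pos: [0.5243, 0.0041, 0.2692]
tool_rot: [1.0, 0.001, 0.0, 0.0]
force: [1.5, -0.5, 0.2]
finger_gap: 1.0
gripper_force: 0.0
```

drive_tool(
  deltas=[
    [[5, -40, 0, 0], [10, -80, 0, 0], [15, -120, 0, 0], [15, -160, 0, 0], [15, -200, 0, 0]],
  ],
)

```text
t: 5.15
tcp_pos: [0.5387, 0.2044, 0.2689]
tool_rot: [1.0, 0.001, -0.0, 0.0]
force: [0.5, -0.2, -0.3]
finger_gap: 0.992
gripper_force: 0.0
```

drive_tool(
  deltas=[
    [[0, 0, 0, 0], [0, 0, 0, 0], [0, 0, 0, 0], [0, 0, 0, 0]],
  ],
)

```text
t: 5.48
tcp_pos: [0.5389, 0.2012, 0.269]
tool_rot: [1.0, 0.0, -0.0, 0.0]
force: [-0.5, -0.3, 0.4]
finger_gap: 0.994
gripper_force: 0.0
```

```bash
python3 - <<'E'
from h import *
go(.642,.2034,.27,0)
cm=cam("wrist");W=vision.snapshot("wrist");np.save("w2.npy",W);np.savez("w2c.npz",*cm);cv2.imwrite("pics/w2.png",W[:,:,::-1])
S=vision.snapshot("top");np.save("top2.npy",S)
E
```

```text
t 5.48 tcp [0.5389 0.2012 0.269 ] yaw 0.001 tilt [-6.e-04 -6.e-04 -1.e+00] F [-0.5 -0.3  0.4] gap 84.9 
 delta [103.1  -2.2  -1.1] turn 0.001 q [ 0.16  0.42  1.52 -0.    1.21  1.73]
```

View pics/w2.png

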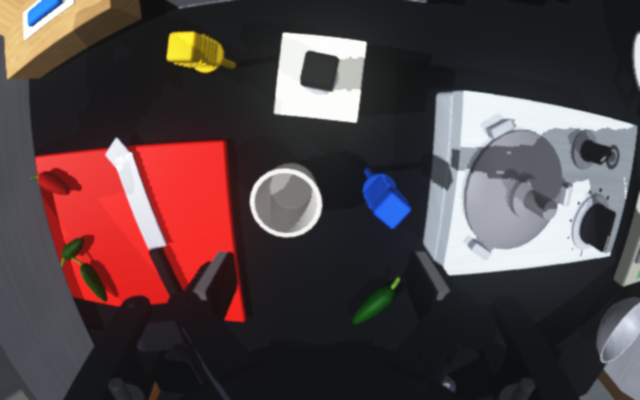

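The wrist view shows the black handle at (320,72) on the block (278–366, 34–122), slightly skewed like the block. Crock at (286,202), blue at (385,200), yellow at (200,50).

```bash
python3 - <<'E'
from h import *
W=np.load("w2.npy");f=np.load("w2c.npz");c=[f[k] for k in f.files]
k=4;x0,y0,x1,y1=270,25,375,130
g=cv2.resize(W[y0:y1,x0:x1],None,fx=k,fy=k,interpolation=cv2.INTER_CUBIC).max(2)
px=lambda P:(np.asarray(P,float)+.5)/k-.5+[x0,y0]
m=(g>130).astype(np.uint8);cn=max(cv2.findContours(m,0,1)[0],key=cv2.contourArea)
B=np.array([plane(c,p,.11,1)[:2] for p in px(cn[:,0])],np.float32);print("block",cv2.minAreaRect(B))
for th in(25,40,60,80):
    m=(g<th).astype(np.uint8);q=cv2.connectedComponentsWithStats(m)
    l=q[1];i=l[int((72-y0)*k),int((320-x0)*k)]
    cn=max(cv2.findContours((l==i).astype(np.uint8),0,1)[0],key=cv2.contourArea)
    H=np.array([plane(c,p,.18,1)[:2] for p in px(cn[:,0])],np.float32);print(th,i,cv2.minAreaRect(H),np.median(g[l==i]))
print(g[int((72-y0)*k)-100:int((72-y0)*k)+100:6,int((320-x0)*k)])
save("h2.png",np.clip(W.astype(float)*2.5,0,255).astype(np.uint8),(x0,y0,x1,y1),5)
print(-c[1].T@c[2])
E
```

```text
block ((0.6425532698631287, 0.20144176483154297), (0.08200423419475555, 0.08208892494440079), 83.68077850341797)
25 0 ((0.6372392773628235, 0.19924157857894897), (0.08060331642627716, 0.07843823730945587), 0.13121896982192993) 179.0
40 0 ((0.6366128325462341, 0.19940796494483948), (0.07939308881759644, 0.0784372091293335), 0.37658968567848206) 214.0
60 2 ((0.6410281658172607, 0.2013474851846695), (0.023340150713920593, 0.025024238973855972), 77.96428680419922) 55.0
80 2 ((0.6408988237380981, 0.20130515098571777), (0.02428869716823101, 0.025815578177571297), 77.78962707519531) 55.0
[254 254 254 240 142  54  52  53  54  54  54  55  55  54  55  56  56  56
  56  55  56  56  58  56  56  53  51  59 105 196 228 233 246 253]
[0.61714551 0.20002457 0.41079168]
```

View pics/h2.png

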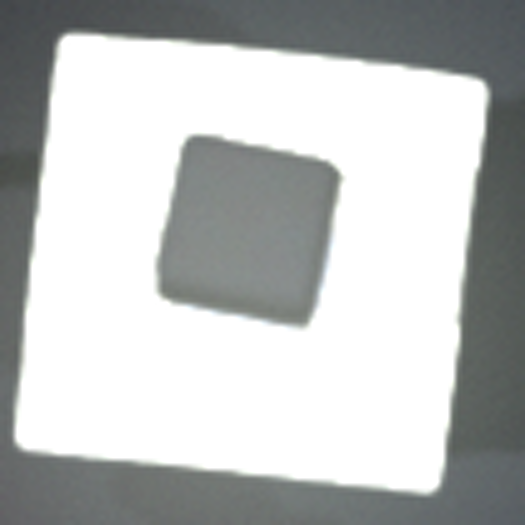

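Handle at (0.641, 0.2014), yaw −0.213; block centre (0.6425, 0.2015–0.2034), yaw −0.11. The crop confirms a black square handle on the white block.

drive_tool(
  deltas=[
    [[40, 0, 0, 0.1], [80, 0, 0, 0.2], [102, 0, 0, 0.213], [102, 0, 15, 0.213], [102, 0, 50, 0.213]],
  ],
)

```text
t: 6.0
tcp_pos: [0.6469, 0.2011, 0.2239]
tool_rot: [0.994, -0.107, 0.006, -0.002]
force: [0.1, 0.7, 0.7]
finger_gap: 0.997
gripper_force: 0.0
```

drive_tool(
  deltas=[
    [[0, 0, 20, 0], [0, 0, 45, 0], [0, 0, 70, 0], [0, 0, 85, 0], [0, 0, 85, 0]],
  ],
)

```text
t: 6.42
tcp_pos: [0.6384, 0.2005, 0.1301]
tool_rot: [0.994, -0.106, -0.004, 0.001]
force: [-1.1, 0.8, -0.7]
finger_gap: 0.995
gripper_force: 0.0
```

```bash
python3 -c "
from h import *
go(.641,.2015,.134,-.213)"
```

```text
t 6.42 tcp [0.6384 0.2005 0.1301] yaw -0.213 tilt [-0.0085 -0.0013 -1.    ] F [-1.1  0.8 -0.7] gap 85.0 
 delta [ 2.3 -1.6 -4. ] turn -0.0 q [ 0.14  0.7   1.39 -0.    1.05  1.92]
```

drive_tool(
  deltas=[
    [[0, 0, 0, 0], [0, 0, 0, 0], [0, 0, 0, 0]],
  ],
)

```text
t: 6.67
tcp_pos: [0.6424, 0.2023, 0.1362]
tool_rot: [0.994, -0.106, 0.002, -0.0]
force: [-0.1, 0.2, 0.1]
finger_gap: 0.998
gripper_force: 0.0
```

```bash
python3 -c "
from h import *
go(.641,.2015,.134,-.213)"
```

```text
t 6.67 tcp [0.6424 0.2023 0.1362] yaw -0.212 tilt [ 3.6e-03  5.0e-04 -1.0e+00] F [-0.1  0.2  0.1] gap 85.2 
 delta [-1.2  1.1  2.2] turn 0.001 q [ 0.14  0.7   1.39 -0.    1.05  1.92]
```

drive_tool(
  deltas=[
    [[0, 0, 0, 0], [0, 0, 0, 0], [0, 0, 0, 0], [0, 0, 0, 0], [0, 0, 0, 0]],
  ],
  jaw=15,
  force=60,
)

```text
t: 7.08
tcp_pos: [0.641, 0.2028, 0.1346]
tool_rot: [0.994, -0.105, 0.0, -0.0]
force: [-1.2, 1.8, 24.0]
finger_gap: 0.301
gripper_force: 56.4
```

drive_tool(
  deltas=[
    [[0, 0, 0, 0], [0, 0, 0, 0], [0, 0, 0, 0], [0, 0, 0, 0], [0, 0, 0, 0]],
  ],
)

```text
t: 7.5
tcp_pos: [0.6412, 0.2028, 0.1347]
tool_rot: [0.994, -0.105, 0.0, -0.0]
force: [-0.5, 0.7, 3.4]
finger_gap: 0.298
gripper_force: 59.3
```

drive_tool(
  deltas=[
    [[0, 0, -5, 0], [0, 0, -15, 0], [0, 0, -40, 0], [0, 0, -70, 0], [0, 0, -100, 0]],
  ],
)

```text
t: 7.92
tcp_pos: [0.6402, 0.2023, 0.2348]
tool_rot: [0.994, -0.105, -0.001, 0.0]
force: [0.4, -0.1, -0.3]
finger_gap: 0.295
gripper_force: 58.9
```

drive_tool(
  deltas=[
    [[0, 0, -20, 0], [0, 0, -30, 0], [0, 0, -40, 0], [0, 0, -40, 0], [0, 0, -40, 0]],
  ],
)

```text
t: 8.33
tcp_pos: [0.6404, 0.2025, 0.2736]
tool_rot: [0.994, -0.105, -0.001, 0.0]
force: [-0.2, -1.2, -1.1]
finger_gap: 0.298
gripper_force: 58.9
```

```bash
python3 - <<'E'
from h import *
go(.581,-.2225,.274,-.213)
S=vision.snapshot("scene");np.save("s3.npy",S)
c=cam("scene");s=manip.sense();P=s["tcp_pos"];print(proj(c,P+[0,0,-.114]),proj(c,P))
u,v=proj(c,P+[0,0,-.06]).astype(int);save("s3.png",S,(u-60,v-55,u+60,v+55),5)
E
```

```text
t 8.33 tcp [0.6404 0.2025 0.2736] yaw -0.211 tilt [-1.4e-03 -3.0e-04 -1.0e+00] F [-0.2 -1.2 -1.1] gap 25.5 
 delta [ 3.09e+01  4.28e+02 -2.00e-01] turn 0.002 q [ 0.14  0.55  1.26 -0.    1.33  1.92]
[403.3945885  209.46561452] [412.71373527 165.18587296]
```

View pics/s3.png

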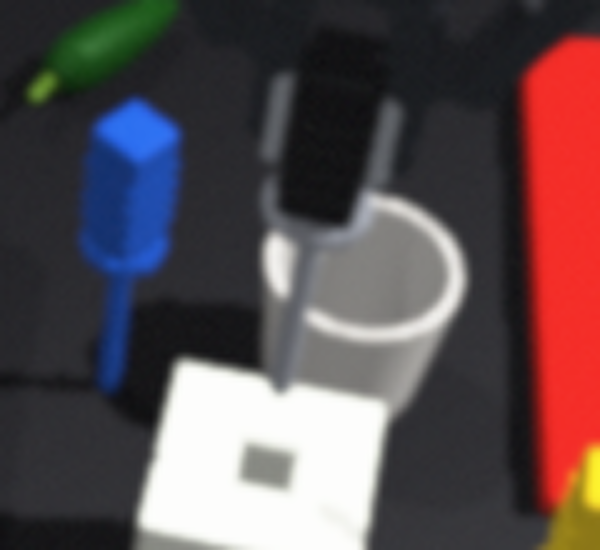

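The crop shows the pin held in the jaws and out of the hole (block hole at crop (267,465)), with the tip at crop (280,390), close to the predicted tip pixel.

drive_tool(
  deltas=[
    [[4, 16, -25, 0], [12, 56, -30, 0], [20, 95, -30, 0], [28, 134, -30, 0], [37, 173, -30, 0]],
  ],
)

```text
t: 8.8
tcp_pos: [0.6396, 0.0245, 0.3024]
tool_rot: [0.994, -0.105, -0.002, -0.0]
force: [-1.1, 0.1, -1.7]
finger_gap: 0.299
gripper_force: 59.2
```

drive_tool(
  deltas=[
    [[8, 39, 0, 0], [16, 78, 0, 0], [25, 117, 0, 0], [33, 156, 0, 0], [41, 195, 0, 0]],
  ],
)

```text
t: 9.22
tcp_pos: [0.639, -0.1752, 0.302]
tool_rot: [0.994, -0.105, -0.002, -0.001]
force: [0.3, -0.3, -0.7]
finger_gap: 0.298
gripper_force: 59.2
```

```bash
python3 - <<'E'
from h import *
go(.581,-.2225,.26,-.213)
E
```

```text
t 9.22 tcp [ 0.639  -0.1752  0.302 ] yaw -0.211 tilt [-0.0038  0.0018 -1.    ] F [ 0.3 -0.3 -0.7] gap 25.5 
 delta [-46.6  58.5  42.1] turn 0.002 q [-0.44  0.52  1.24  0.    1.38  1.35]
```

drive_tool(
  deltas=[
    [[0, 30, 0, 0], [-20, 58, 0, 0], [-46, 58, 0, 0], [-46, 58, 30, 0], [-46, 58, 56, 0]],
  ],
)

```text
t: 9.63
tcp_pos: [0.5816, -0.2214, 0.2473]
tool_rot: [0.994, -0.106, -0.0, -0.0]
force: [-0.4, -0.1, -1.6]
finger_gap: 0.296
gripper_force: 59.3
```

drive_tool(
  deltas=[
    [[0, 0, 0, 0], [0, 0, 0, 0], [0, 0, 0, 0], [0, 0, 0, 0], [0, 0, 0, 0]],
  ],
)

```text
t: 10.05
tcp_pos: [0.5842, -0.2209, 0.2498]
tool_rot: [0.994, -0.105, 0.001, 0.001]
force: [-0.3, -0.2, -1.2]
finger_gap: 0.297
gripper_force: 59.3
```

```bash
python3 - <<'E'
from h import *
go(.581,-.2225,.245,-.213)
s=manip.sense();P=s["tcp_pos"]
o=[]
for n in("scene","top","wrist"):
    c=cam(n)
    I=vision.snapshot(n);np.save(n+"4.npy",I)
    if n=="wrist":
        np.savez("w4c.npz",*c);u,v=320,200;o.append(cv2.resize(I[100:340,200:440],(400,400)));continue
    u,v=proj(c,P+[0,0,-.06]).astype(int);print(n,u,v,proj(c,P+[0,0,-.12]),proj(c,[.581,-.2225,.102]))
    o.append(cv2.resize(I[v-40:v+40,u-40:u+40],(400,400),interpolation=cv2.INTER_CUBIC))
cv2.imwrite("pics/p4.png",np.hstack(o[:2])[:,:,::-1])
E
```

```text
t 10.05 tcp [ 0.5842 -0.2209  0.2498] yaw -0.21 tilt [ 0.0026 -0.0016 -1.    ] F [-0.3 -0.2 -1.2] gap 25.3 
 delta [-2.8  2.2  4.8] turn 0.003 q [-0.54  0.51  1.42 -0.    1.22  1.24]
scene 189 151 [196.66240591 172.22122502] [199.73092277 180.06823222]
top 454 167 [446.65567191 172.91137933] [444.0657124  176.73284286]
```

View pics/p4.png

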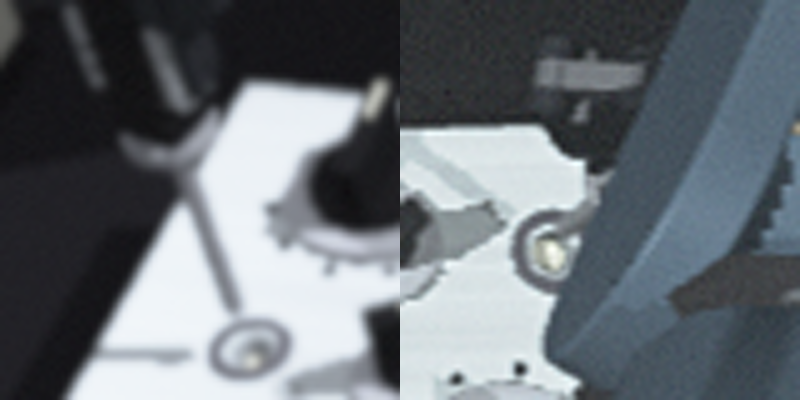

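Left panel (scene): tip at crop (236,310), hole at (250,348). Both match predictions within 1 px. The arm mostly hides the top view, so I'll check depth with the wrist camera.

```bash
python3 - <<'E'
from h import *
s=manip.sense();P=s["tcp_pos"]
W=np.load("wrist4.npy");f=np.load("w4c.npz");c=[f[k] for k in f.files]
def pf(X):
    K,R,t=c;p=R@np.asarray(X)+t;th=np.arctan2(np.hypot(*p[:2]),p[2]);q=p[:2]/np.hypot(*p[:2])*th
    return K[:2,:2]@q+K[:2,2]
a,b=pf(P+[0,0,-.1196]),pf([.581,-.2225,.102]);print(a,b)
u,v=((a+b)/2).astype(int);print(u-40,v-40)
save("w4.png",W,(u-40,v-40,u+40,v+40),7)
E
```

```text
[319.63416196 193.21141022] [322.11448247 187.15862247]
280 150
```

View pics/w4.png

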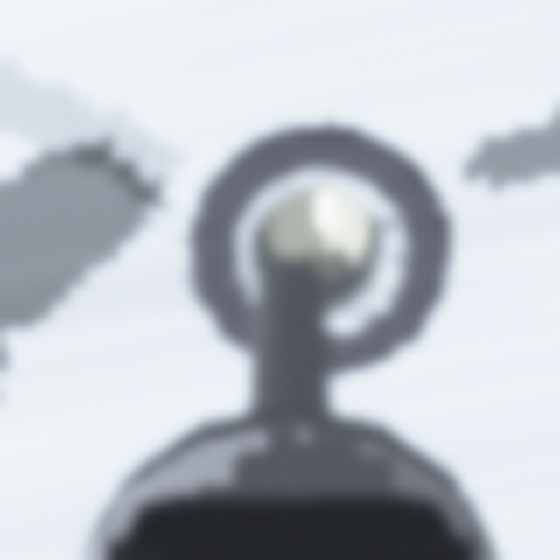

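The wrist crop shows the shaft end at crop (292,266) and the hole rim centred at (322,248). I'll compute the relative offset by ray casting, using a fresh settled picture.

drive_tool(
  deltas=[
    [[0, 0, 0, 0], [0, 0, 0, 0], [0, 0, 0, 0], [0, 0, 0, 0], [0, 0, 0, 0]],
  ],
)

```text
t: 10.62
tcp_pos: [0.583, -0.2206, 0.2483]
tool_rot: [0.994, -0.105, -0.0, -0.0]
force: [0.1, -0.4, -0.9]
finger_gap: 0.294
gripper_force: 59.3
```

```bash
python3 - <<'E'
from h import *
f=np.load("w4c.npz")
def meas(W,c,tz):
    g=cv2.resize(W[150:230,280:360],None,fx=7,fy=7,interpolation=cv2.INTER_CUBIC).max(2)
    m=(g<165).astype(np.uint8)
    px=lambda p:(np.array(p)+.5)/7-.5+[280,150]
    ys,xs=np.nonzero(m)
    # rim outer: upper half points by row-wise contour above tip, circle fit
    roi=m.copy();roi[:,:185]=0;roi[:,460:]=0;roi[340:]=0
    cn=max(cv2.findContours(roi,0,1)[0],key=cv2.contourArea)[:,0]
    cn=cn[(cn[:,1]<330)&(cn[:,1]>2)]
    Q=np.array([plane(c,px(p),.102,1)[:2] for p in cn])
    A=np.c_[2*Q,np.ones(len(Q))];b=(Q**2).sum(1)
    for _ in range(3):
        s=np.linalg.lstsq(A,b,rcond=None)[0];r=np.sqrt(s[2]+s[:2]@s[:2]);e=abs(np.hypot(*(Q-s[:2]).T)-r);k=e<=max(.001,np.median(e)*2);A,b,Q=A[k],b[k],Q[k]
    print("hole",s[:2],"r",r,len(Q))
    row=g[385];xs=np.nonzero(row[200:400]<140)[0]+200
    print("shaft row385",xs.min(),xs.max())
    return s[:2],xs.mean()
W4=np.load("wrist4.npy");c4=[f[k] for k in f.files];h,xm=meas(W4,c4,0)
print("tip",plane(c4,((292.5)/7-.5+280,302/7-.5+150),.1285,1))
s=manip.sense();c=cam("wrist");W=vision.snapshot("wrist");np.save("wrist5.npy",W)
h,xm=meas(W,c,0);z=s["tcp_pos"][2]-.1196
col=cv2.resize(W[150:230,280:360],None,fx=7,fy=7,interpolation=cv2.INTER_CUBIC).max(2)[:,int(xm)]
print(col[150:360:6]);print(z,xm)
for yy in(255,260,265,270,275):
    p=plane(c,(xm/7-.43+280,yy/7-.43+150),z,1);print(yy,"tip near edge",p[:2]," centre",p[:2]-[.0045,0])
go(.581,-.2225,.245,-.213)
E
```

```text
hole [ 0.58194478 -0.22586727] r 0.017511110037461617 516
shaft row385 259 323
tip [ 0.58344825 -0.22215601  0.1285    ]
hole [ 0.58192165 -0.22593849] r 0.01756706536905341 532
shaft row385 259 322
[116 122 143 179 212 224 214 197 185 181 180 179 179 179 179 178 174 158
 133 112  99  96  95  95  95  95  94  94  94  93  94  94  94  93  93]
0.12871053697749468 290.5
255 tip near edge [ 0.58883775 -0.22304693]  centre [ 0.58433775 -0.22304693]
260 tip near edge [ 0.58820285 -0.22291107]  centre [ 0.58370285 -0.22291107]
265 tip near edge [ 0.58756714 -0.22277503]  centre [ 0.58306714 -0.22277503]
270 tip near edge [ 0.5869306  -0.22263882]  centre [ 0.5824306  -0.22263882]
275 tip near edge [ 0.58629322 -0.22250243]  centre [ 0.58179322 -0.22250243]
t 10.67 tcp [ 0.583  -0.2207  0.2483] yaw -0.211 tilt [-0. -0. -1.] F [-0.   0.  -1.2] gap 25.5 
 delta [-1.6  2.2  3.3] turn 0.002 q [-0.54  0.51  1.42 -0.    1.22  1.24]
```

drive_tool(
  deltas=[
    [[-0.7, 3, 0, 0], [-0.7, 3, 8, 0], [-0.7, 3, 16, 0], [-0.7, 3, 24, 0], [-0.7, 3, 30, 0]],
  ],
)

```text
t: 11.08
tcp_pos: [0.581, -0.223, 0.2165]
tool_rot: [0.994, -0.105, -0.001, -0.001]
force: [0.5, -0.3, -0.8]
finger_gap: 0.298
gripper_force: 59.3
```

drive_tool(
  deltas=[
    [[0, 0, 2, 0], [0, 0, 4, 0], [0, 0, 6, 0], [0, 0, 7, 0], [0, 0, 7, 0]],
  ],
)

```text
t: 11.5
tcp_pos: [0.5818, -0.2234, 0.2113]
tool_rot: [0.994, -0.105, 0.0, 0.0]
force: [0.4, -0.1, -0.4]
finger_gap: 0.296
gripper_force: 59.3
```

drive_tool(
  deltas=[
    [[0, 0, 2, 0], [0, 0, 4, 0], [0, 0, 6, 0], [0, 0, 8, 0], [0, 0, 8, 0]],
  ],
)

```text
t: 11.92
tcp_pos: [0.582, -0.2236, 0.2036]
tool_rot: [0.994, -0.105, 0.0, 0.0]
force: [0.9, 0.8, 3.0]
finger_gap: 0.295
gripper_force: 59.7
```

drive_tool(
  deltas=[
    [[0, 0, 1, 0], [0, 0, 2, 0], [0, 0, 2.5, 0], [0, 0, 2.5, 0], [0, 0, 2.5, 0]],
  ],
)

```text
t: 12.33
tcp_pos: [0.5821, -0.2236, 0.2016]
tool_rot: [0.994, -0.105, 0.001, 0.0]
force: [-0.5, -0.1, 5.4]
finger_gap: 0.297
gripper_force: 60.2
```

drive_tool(
  deltas=[
    [[0, 0, 0.5, 0], [0, 0, 1, 0], [0, 0, 1.5, 0], [0, 0, 1.5, 0], [0, 0, 1.5, 0]],
  ],
)

```text
t: 12.75
tcp_pos: [0.5823, -0.2236, 0.2014]
tool_rot: [0.994, -0.105, 0.001, 0.0]
force: [-2.1, 1.0, 11.1]
finger_gap: 0.297
gripper_force: 60.9
```

drive_tool(
  deltas=[
    [[0, 0, 0, 0], [0, 0, 0, 0], [0, 0, 0, 0], [0, 0, 0, 0], [0, 0, 0, 0]],
  ],
)

```text
t: 13.17
tcp_pos: [0.5823, -0.2236, 0.2014]
tool_rot: [0.994, -0.105, 0.001, 0.0]
force: [-1.5, 0.3, 11.1]
finger_gap: 0.3
gripper_force: 60.9
```

Fully home and held: the force rises with no further travel. Now I'll retract and return.

drive_tool(
  deltas=[
    [[0, 0, -10, 0], [0, 0, -25, 0], [0, 0, -50, 0], [0, 0, -75, 0], [0, 0, -102, 0]],
  ],
)

```text
t: 13.58
tcp_pos: [0.5808, -0.2229, 0.301]
tool_rot: [0.994, -0.105, -0.002, -0.001]
force: [0.9, -0.5, -1.2]
finger_gap: 0.302
gripper_force: 59.2
```

drive_tool(
  deltas=[
    [[38, 0, 0, 0], [50, -30, 0, 0], [40, -70, 0, 0], [30, -110, 0, 0], [20, -150, 0, 0]],
  ],
)

```text
t: 14.0
tcp_pos: [0.6322, -0.0796, 0.3001]
tool_rot: [0.994, -0.106, -0.001, -0.0]
force: [-0.1, -0.3, -1.2]
finger_gap: 0.298
gripper_force: 59.3
```

```bash
python3 - <<'E'
from h import *
go(.6412,.2028,.29,-.21)
E
```

```text
t 14.0 tcp [ 0.6322 -0.0796  0.3001] yaw -0.212 tilt [-2.2e-03  9.0e-04 -1.0e+00] F [-0.1 -0.3 -1.2] gap 25.5 
 delta [ -50.7 -278.    10.3] turn -0.002 q [-0.3   0.48  1.32  0.    1.35  1.48]
```

drive_tool(
  deltas=[
    [[-7, -40, 0, 0], [-15, -80, 0, 0], [-22, -120, 0, 0], [-29, -160, 0, 0], [-36, -200, 0, 0]],
  ],
)

```text
t: 14.42
tcp_pos: [0.6386, 0.1241, 0.3007]
tool_rot: [0.994, -0.105, -0.001, 0.0]
force: [-0.1, -1.1, -0.3]
finger_gap: 0.3
gripper_force: 59.3
```

drive_tool(
  deltas=[
    [[-7, -40, 0, 0], [-15, -78, 0, 0], [-15, -78, 5, 0], [-15, -78, 15, 0], [-15, -78, 25, 0]],
  ],
)

```text
t: 14.83
tcp_pos: [0.6406, 0.2015, 0.2751]
tool_rot: [0.994, -0.105, -0.0, 0.0]
force: [-0.3, -1.2, -0.9]
finger_gap: 0.295
gripper_force: 59.4
```

drive_tool(
  deltas=[
    [[0, 0, 0, 0], [0, 0, 0, 0], [0, 0, 0, 0], [0, 0, 0, 0], [0, 0, 0, 0]],
  ],
)

```text
t: 15.25
tcp_pos: [0.6416, 0.2007, 0.277]
tool_rot: [0.994, -0.106, 0.001, -0.0]
force: [0.1, -1.6, -0.8]
finger_gap: 0.299
gripper_force: 59.4
```

drive_tool(
  deltas=[
    [[0, 0, 0, 0], [0, 0, 0, 0], [0, 0, 0, 0], [0, 0, 0, 0], [0, 0, 0, 0]],
  ],
)

```text
t: 15.67
tcp_pos: [0.641, 0.2016, 0.2764]
tool_rot: [0.994, -0.105, 0.0, -0.0]
force: [-0.7, 0.1, -0.9]
finger_gap: 0.299
gripper_force: 59.4
```

```bash
python3 - <<'E'
from h import *
go(.6412,.2028,.255,-.21)
E
```

```text
t 15.67 tcp [0.641  0.2016 0.2764] yaw -0.211 tilt [ 1.e-04  0.e+00 -1.e+00] F [-0.7  0.1 -0.9] gap 25.5 
 delta [-0.1 -1.2 21.4] turn -0.001 q [0.14 0.55 1.25 0.   1.34 1.92]
```

drive_tool(
  deltas=[
    [[0.6, -1.8, 0, 0], [0.6, -1.8, 10, 0], [0.6, -1.8, 25, 0], [0.6, -1.8, 32, 0], [0.6, -1.8, 36, 0]],
  ],
)

```text
t: 16.08
tcp_pos: [0.6409, 0.2031, 0.2381]
tool_rot: [0.994, -0.105, -0.002, 0.0]
force: [0.2, -0.0, -1.1]
finger_gap: 0.298
gripper_force: 59.4
```

drive_tool(
  deltas=[
    [[0, 0, 5, 0], [0, 0, 10, 0], [0, 0, 15, 0], [0, 0, 20, 0], [0, 0, 25, 0]],
  ],
)

```text
t: 16.5
tcp_pos: [0.6422, 0.2032, 0.2151]
tool_rot: [0.994, -0.105, 0.0, -0.0]
force: [-0.4, 0.0, -1.5]
finger_gap: 0.297
gripper_force: 59.4
```

drive_tool(
  deltas=[
    [[0, 0, 12, 0], [0, 0, 25, 0], [0, 0, 40, 0], [0, 0, 55, 0], [0, 0, 65, 0]],
  ],
)

```text
t: 16.92
tcp_pos: [0.641, 0.203, 0.1481]
tool_rot: [0.994, -0.105, -0.001, 0.0]
force: [-0.3, -0.1, -0.8]
finger_gap: 0.291
gripper_force: 59.4
```

drive_tool(
  deltas=[
    [[0, 0, 4, 0], [0, 0, 8, 0], [0, 0, 12, 0], [0, 0, 14, 0], [0, 0, 14, 0]],
  ],
)

```text
t: 17.33
tcp_pos: [0.6421, 0.2032, 0.1364]
tool_rot: [0.994, -0.105, 0.0, -0.0]
force: [-0.3, -0.4, -0.4]
finger_gap: 0.3
gripper_force: 59.4
```

drive_tool(
  deltas=[
    [[0, 0, 0, 0], [0, 0, 1, 0], [0, 0, 1, 0], [0, 0, 1, 0], [0, 0, 1, 0]],
  ],
)

```text
t: 17.75
tcp_pos: [0.6421, 0.2032, 0.1356]
tool_rot: [0.994, -0.105, 0.0, -0.0]
force: [-0.2, -0.0, -1.1]
finger_gap: 0.298
gripper_force: 59.4
```

drive_tool(
  deltas=[
    [[0, 0, 0.5, 0], [0, 0, 1, 0], [0, 0, 1.5, 0], [0, 0, 1.5, 0], [0, 0, 1.5, 0]],
  ],
)

```text
t: 18.17
tcp_pos: [0.6422, 0.2032, 0.1347]
tool_rot: [0.994, -0.105, 0.0, -0.0]
force: [-1.2, -0.8, 5.6]
finger_gap: 0.298
gripper_force: 60.3
```

drive_tool(
  deltas=[
    [[0, 0, 0, 0], [0, 0, 0, 0], [0, 0, 0, 0], [0, 0, 0, 0], [0, 0, 0, 0]],
  ],
  jaw=45,
)

```text
t: 18.58
tcp_pos: [0.6419, 0.2032, 0.1334]
tool_rot: [0.994, -0.105, -0.0, 0.0]
force: [0.6, 0.1, -1.5]
finger_gap: 0.525
gripper_force: 0.0
```

drive_tool(
  deltas=[
    [[0, 0, 0, 0], [0, 0, 0, 0], [0, 0, 0, 0], [0, 0, 0, 0], [0, 0, 0, 0]],
  ],
  jaw=85,
)

```text
t: 19.0
tcp_pos: [0.6421, 0.2032, 0.1338]
tool_rot: [0.994, -0.105, 0.0, -0.0]
force: [1.5, -0.3, -0.3]
finger_gap: 0.992
gripper_force: 0.0
```

drive_tool(
  deltas=[
    [[0, 0, -10, 0], [0, 0, -30, 0], [0, 0, -60, 0], [0, 0, -95, 0], [0, 0, -130, 0]],
  ],
)

```text
t: 19.42
tcp_pos: [0.6415, 0.2031, 0.2654]
tool_rot: [0.994, -0.105, -0.001, 0.0]
force: [0.6, 0.8, 0.3]
finger_gap: 0.997
gripper_force: 0.0
```

drive_tool(
  deltas=[
    [[-40, 0, 0, 0], [-80, 0, 0, 0], [-100, 0, 0, 0], [-100, 0, 0, 0], [-100, 0, 0, 0]],
  ],
)

```text
t: 19.83
tcp_pos: [0.5436, 0.2246, 0.2652]
tool_rot: [0.995, -0.105, 0.001, -0.0]
force: [0.7, 0.4, -0.4]
finger_gap: 0.995
gripper_force: 0.0
```

```bash
python3 - <<'E'
from h import *
go(.6412,.2028,.255,-.21)
S=vision.snapshot("scene");T=vision.snapshot("top")
a=cv2.resize(S[120:280,150:450],(760,405));b=cv2.resize(T[110:270,200:500],(760,405))
o=np.vstack([a,b]);cv2.imwrite("pics/end.png",cv2.resize(o,(560,597))[:,:,::-1])
E
```

```text
t 19.83 tcp [0.5436 0.2246 0.2652] yaw -0.21 tilt [ 1.9e-03  2.0e-04 -1.0e+00] F [ 0.7  0.4 -0.4] gap 85.0 
 delta [100.    1.   10.4] turn 0.0 q [ 0.2   0.44  1.49 -0.    1.21  1.98]
```

View pics/end.png

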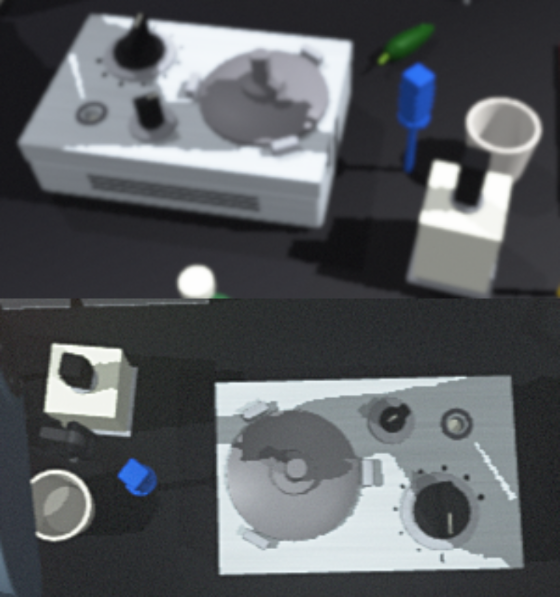

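The pin stands seated and upright in its block, at (470,185) in the upper panel. The speed mark at (450,523) in the lower panel points to the Off tick, the crock is where it was, and the gripper is clear. Handing in.

```bash
python3 -c "
from station import manip
print(manip.sign_off())"
```

```text
the job is handed in; nothing more can be done
None
```

I turned the speed knob to Off, pressed the reset button fully home with the pin and held it, and stood the pin back upright in its block; the job is handed in at about 20 s, but the sign-off returned no verdict.

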